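Draw out the curing-box tray with the pull hook and load a part

ROBOT

A 6-joint arm with a two-finger parallel gripper is mounted at the origin on a cart in front of the work surface, level with it; the furniture and walls round the work are solid. World frame = base frame: x ahead of the robot, y to its left, z up, the work surface at z = 0. Lengths are in m, angles in rad, forces in N, time in s.
With the tool pointing down it reaches from about 0.25 to 0.775 m from the base axis. Payload 4 kg.
Tool frame: the origin (TCP) lies at the very end of the fingers, on their centre line; the grasp point (between the pads) lies 19 mm behind it; z points along the fingers, y is the line along which they close (so a half turn about z gives the same grasp; the last joint's range is limited). The gripper opens to 94 mm and grips with 3 to 60 N. Pads are 16 mm wide; open, the fingers measure 119 mm over their backs; the gripper's body (75 mm by 177 mm) begins 78 mm behind the grasp point.
Start: joints at [1.243, 0.087, 1.371, -0, 1.684, -0.103], TCP at [0.123, 0.536, 0.206] pointing down, gripper open.
Joint ranges: [-3.1, 3.1], [-0.76, 2.03], [0.27, 2.55], [-1.08, 4.22], [0.17, 2.65], [-2.57, 2.57]. Speed limits (rad/s): [2.79, 2.79, 3.14, 3.14, 3.14, 3.14].

INTERFACE

Orientations are given as [roll, pitch, yaw] about the fixed x, y, z axes, in that order (R = Rz(yaw) Ry(pitch) Rx(roll)).
In Python, from bench import robot gives the robot as it stands. The module is installed in compiled form; this text tells all that it offers.
- The arm moves only by the tool move_arm, never from a script. Its argument "deltas" is one flat list of numbers, 7 for each row, row after row: the turn, a rotation vector about the tool's x, y, z in rad, then the shift along the tool's x, y, z in cm, then the closure, from -1 (fully open) to 1 (shut). A call has 1 to 8 rows; each row is the pose to reach, as a shift and turn from the pose commanded when the call began, along the tool's axes at that moment; what a row does not reach only later rows make up. A row lasts 1/10 s, in which the tool goes at most 50 mm and 8.59 degrees, less where a joint would pass 70% of its speed; a pose out of reach is approached as far as the arm can. A call with a gripper value outside its range is refused whole. The fingers move at their own pace and stop on an object; the grip force is fixed at half the most. Time passes only in rows, so rows that repeat a pose let the fingers close. It gives the time, the measured TCP pose, the force, the opening and the grip force at its end, in the units of the state.
- robot.get_obs(): the state, without advancing time (a new reading comes with each control period).
- robot.snapshot(name): name is "side" or "top" or "wrist"; returns a dict with "image" (480x640x3 uint8, red, green, blue), "depth" (480x640 float32, m along the optical axis (not along the pixel's ray), 0 where there is no reading), "fov_y" (degrees; the focal length in pixels is half the picture's height over the tangent of half this angle, whatever the lens; pixels are square), "cx", "cy" (the principal point, pixels), "origin" and "orientation" of the camera in the world; the wrist camera has in their place "T_tool_cam" (4x4, takes a point from camera to tool coordinates, whose origin is the TCP and whose axes are the flange's). Camera axes: x right, y up, looking along -z (the intrinsics and any distortion apply to the point x, -y, -z); pixel columns grow to the right and rows downward; lengths in m; the calibration is good to about 2 mm. The wrist camera is an equidistant fisheye: a pixel r from the principal point sees the ray r / f radians off the axis. A picture is of the moment at which its call begins: read the wrist's pose just before it.
- robot.close_job(): hands the job in; it is judged then, once.
The state is a dict: "time": time; "joint_positions": joint angles; "qvel": joint speeds; "joint_torque": joint torques, N m; "tool_pos": TCP position; "ee_rot": TCP orientation; "wrist_force": force on the tool from outside, world axes, zero at the start; "wrist_torque": the same for the moment, N m; "width": finger opening in m; "finger_force": force on a finger pad.
Only numpy, scipy, OpenCV 4.12 (cv2) and the standard library are available. Lean on these libraries where they do the work, as an engineer would, in place of code of your own. Each camera call takes 0.05 s, during which the arm holds its last target. There are 200 camera calls.

TASK

Using the yellow-handled pull hook in the finger hole of the blue-fronted tray, draw the curing box's tray all the way out, and hang the hook back on its stand. Then lay the orange plastic part flat in the open tray, leaving the tray fully out and the purple part where it is.

Things in the scene. Friction and masses are not known exactly. Their poses are not given: they have to be found in the camera images.
- hook: T-handled pull hook; origin at the centre of its handle, a yellow bar 14 x 104 x 24 mm (hook x, y, z). From the bar's middle a round steel shaft, 7 mm thick, runs down (-z; a 12 mm collar on its top 6 mm) and ends in a toe bent to hook -x. Starts hung upright in the stand, axes parallel to the stand's. Grip the bar at its middle across its 14 mm. 0.15 kg.
- hook_tip (a point): point on the hook's shaft axis at its foot, 75 mm below the centre of the bar, at the height of the toe's centre line; axes as the hook's. The toe is 7 mm thick and ends 12.5 mm from the shaft axis (to -x), so the foot spans x -12.5 to +3.5 mm, y -3.5 to +3.5 mm; its underside is 3.5 mm below this point.
- stand_cradle (a point): where the centre of the hook's bar lies when hung on the fixed stand, 89 mm above the bench; x across the bar, y along it. Dark steel base 80 x 120 mm (x, y), two upright aluminium cheeks 76 mm apart inside, each with a top notch (21 mm wide at this height, widening upward, ears to 97 mm above the bench); the bar's ends lie in the notches.
- tray_hole (a point): centre of the 30 mm round finger hole in the tray's steel tab, on the tab's upper face, 44 mm above the bench. Axes as the curing box: tray slides out along -x, z up. The tab is level, 4 mm thick, 50 mm wide (y), with a free edge 28 mm before the hole's centre and 40 mm of free space below; the tray's blue front is 28 mm behind the centre.
- curing_box: fixed grey bench curing box, 190 x 200 x 75 mm (x, y, z), open at the front (-x), where its tray slides out; origin at the centre of its underside. Its front face is 35 mm behind the hole's centre with the tray shut, 155 mm with the tray fully out. The tray's blue front is 176 mm wide and spans 14 to 58 mm above the bench.
- tray_bed (a point): point on top of the tray's aluminium floor, 28 mm above the bench, on its middle line, 56 mm behind (+x) the inside of the blue front, 90 mm behind the hole's centre; moves with the tray; axes as the box. Floor 160 mm wide between side walls 14 mm high; the front stands 30 mm above it. Fully out, the floor is free of the box's roof up to 65 mm behind this point.
- tray (a joint): slide of the tray, m: 0 shut, 0.12 fully out at its stop; starts 0 to 0.02. About 3 N friction and 10 N per m/s damping; it stays where it is left.
- orange_part: loose orange moulded plastic part with a black cap on top, 32 x 60 x 20 mm (its x, y, z), solid, lying flat on the 3 mm thick bench mat; origin at the centre of its underside. About 0.03 kg.
- purple_part: the same part in purple; to be left alone. Which of the two places holds the orange and which the purple one varies.
- arbor_press: fixed green arbor press right of the hook stand, an obstacle: base 150 x 130 mm, frame up to 210 mm, hand lever up to 310 mm above the bench; origin near the middle of its base at bench height. Another fixed obstacle is the magnifier lamp: its black ring head hangs over the bench at x 0.63 to 0.74, y 0.03 to 0.21, z 0.365 to 0.54 m.
Mind the look-alikes: they are no part of the job. What is meant by the part that bears stand_cradle is not brown, and is the larger of those in its own colour.

How it is judged:
On the way, in this order (a step that is already met when the one before it is completed fails the run):
1. the foot of the hook is through the finger hole while the tray is still nearly shut (less than 40 mm out) (horizontal distance between hook_tip and tray_hole below 0.018 m and z of hook_tip in the frame of tray_hole below -0.006 m and value of joint tray below 0.04 m), for 0.1 s.
2. the tray is drawn out at least 108 mm with the hook in the hole (horizontal distance between hook_tip and tray_hole below 0.018 m and z of hook_tip in the frame of tray_hole below -0.006 m and value of joint tray above 0.108 m), for 0.1 s.
3. the hook hangs in its stand again, let go (horizontal distance between hook and stand_cradle below 0.015 m and z of hook in the frame of stand_cradle between -0.006 and 0.006 m and angle between hook's own z axis and vertical below 0.15 rad and contact force between the fingers and hook below 0.1 N), for 0.2 s.
At the end, for the whole second after the job is handed in: The tray is at least 100 mm out; the hook hangs in its stand, upright within 0.15 rad, the centre of its bar within 15 mm of the cradle point sideways and 6 mm in height; the orange part rests flat (within 0.15 rad) on the floor of the tray, at rest; hook and part are let go (all of step 3 and value of joint tray above 0.1 m and x of orange_part in the frame of tray_bed between -0.06 and 0.08 m and y of orange_part in the frame of tray_bed between -0.075 and 0.075 m and z of orange_part in the frame of tray_bed between -0.005 and 0.006 m and angle between orange_part's own z axis and vertical below 0.15 rad and linear speed of orange_part below 0.02 m/s and contact force between the fingers and orange_part below 0.1 N); the robot touches nothing.
It fails at once if the purple part is moved more than 30 mm (distance of purple_part from where it was at the start of the episode above 0.03 m).
It also fails if it takes over 72 s, if anything falls off the work surface, if the arm or the gripper's body presses on something with over 40 N, if the wrist force passes 120 N, or if a joint passes its speed limit or range.

## Working session

There is one attempt and no reset: what is moved stays moved. The work goes in short steps, Python scripts to look and compute and a tool call to move; the robot and the scene stay as the last step left them, time stands still between calls to the robot, and variables do not carry over. Pictures are saved under pics/ and viewed, at most 10 in all, crops included, and the job is handed in when it is done.

Besides the shell and the picture viewer there is one more tool, called by a JSON object that holds its "op" and its "data", one argument or row to a line. move_arm: Moves the arm, as the interface text tells. Its arguments: {"type":"object","properties":{"deltas":{"type":"array","items":{"type":"number"}}},"required":["deltas"]}

```bash
mkdir -p pics; cat > h.py <<'E'
import numpy as np, cv2, pickle
from bench import robot
from scipy.spatial.transform import Rotation as R
def snap(n):
    s=robot.snapshot(n); pickle.dump(s,open(f'{n}.pkl','wb')); return s
def load(n): return pickle.load(open(f'{n}.pkl','rb'))
def f(s): return 240/np.tan(np.radians(s['fov_y'])/2)
def Rm(s):
    o=np.array(s['orientation'],float)
    return o if o.shape==(3,3) else R.from_euler('xyz',o).as_matrix() if o.size==3 else R.from_quat(o).as_matrix()
def cloud(s):
    v,u=np.mgrid[0:480,0:640]; d=s['depth']
    c=np.stack([(u-s['cx'])/f(s)*d,-(v-s['cy'])/f(s)*d,-d],-1)
    return c@Rm(s).T+np.array(s['origin'])
def ray(s,u,v,z):
    d=Rm(s)@np.array([(u-s['cx'])/f(s),-(v-s['cy'])/f(s),-1]); o=np.array(s['origin'])
    return o+d*(z-o[2])/d[2]
E
python3 - <<'E'
from h import *
print(robot.get_obs())
for n in('top','side'):
    s=snap(n); print({k:v for k,v in s.items() if k not in('image','depth')})
    cv2.imwrite(f'pics/{n}0.png',s['image'][...,::-1])
E
```

```text
{'time': 0.0, 'joint_positions': array([ 1.24290697e+00,  8.78910402e-02,  1.37224324e+00, -1.07035883e-05,
        1.68359667e+00, -1.03090461e-01]), 'qvel': array([ 9.32763920e-04, -1.38781970e-03, -9.14331464e-05,  1.17892644e-03,
        1.00691408e-04, -1.55047454e-04]), 'joint_torque': array([-1.99434248e-04, -3.40182889e+01, -3.02428830e+01,  7.16803595e-02,
        3.30797606e-02, -1.46070120e-04]), 'tool_pos': array([0.1224253 , 0.53563623, 0.20434473]), 'ee_rot': array([-3.13946461e+00, -2.09466204e-04,  2.91679234e+00]), 'wrist_force': array([-0.26114603,  0.39072378,  0.20924629]), 'wrist_torque': array([-0.01765244, -0.01917258, -0.00351084]), 'finger_force': 0.0, 'width': 0.09427302558494599}
{'fov_y': 47.64253845776489, 'cx': 321.1241917996292, 'cy': 233.8780118193834, 'origin': array([ 0.14529374, -0.13263318,  1.63549321]), 'orientation': array([ 2.17894267e-01,  8.35598191e-04, -1.54053426e+00])}
{'fov_y': 55.58622619495973, 'cx': 327.29192994339115, 'cy': 237.72798661134934, 'origin': array([ 0.14074038, -0.9719203 ,  1.2046689 ]), 'orientation': array([ 0.68070589, -0.00837517, -0.39497815])}
```

View pics/top0.png

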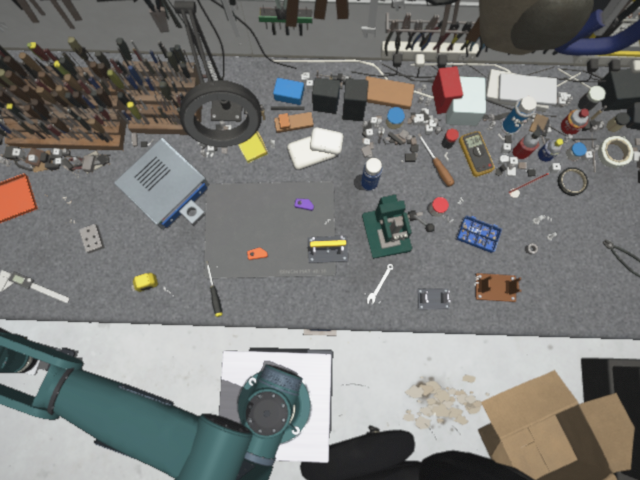

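View pics/side0.png

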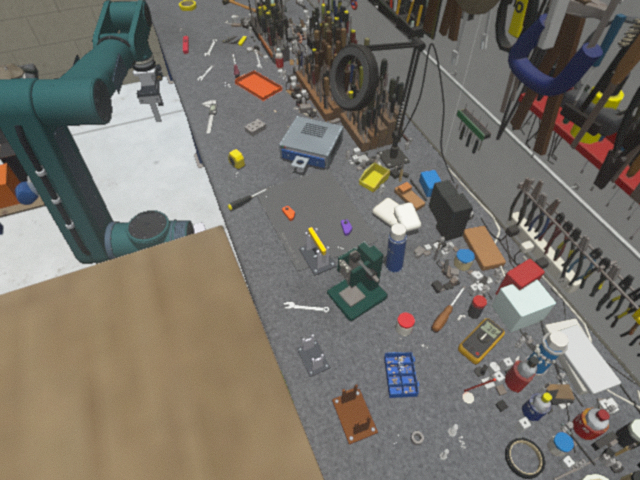

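Stands in the top picture: dark one holding the yellow bar at (327,247), a dark one at (434,298), and a brown one at (497,287). The description needs the larger of the non-brown ones, which looks like (327,247). I'll confirm this by crop and measure.

```bash
python3 - <<'E'
from h import *
s=load('top'); im=s['image']; P=cloud(s); hsv=cv2.cvtColor(im,cv2.COLOR_RGB2HSV)
def blob(name,lo,hi,box,z):
    x0,y0,x1,y1=box; m=np.zeros((480,640),np.uint8); m[y0:y1,x0:x1]=cv2.inRange(hsv,lo,hi)[y0:y1,x0:x1]
    v,u=np.nonzero(m); r=cv2.minAreaRect(np.c_[u,v].astype(np.float32)); 
    c=cv2.boxPoints(r); w=np.array([ray(s,*q,z)[:2] for q in c])
    print(name,len(u),r[0],'ctr',ray(s,*r[0],z).round(4),'mean',ray(s,u.mean(),v.mean(),z).round(4),'depthmed',np.median(P[v,u],0).round(3))
    e=np.diff(np.r_[w,w[:1]],axis=0); print('  edges',np.linalg.norm(e,axis=1).round(3),np.degrees(np.arctan2(e[:,1],e[:,0])).round(1))
blob('bar',(22,150,120),(35,255,255),(300,230,355,260),.101)
blob('orange',(3,150,120),(16,255,255),(235,240,280,270),.023)
blob('purple',(125,80,60),(150,255,255),(285,190,325,220),.023)
blob('bluefront',(105,100,60),(125,255,255),(140,170,215,235),.05)
# box top
m=(P[...,2]>.06)&(P[...,2]<.09); m[:130]=0;m[235:]=0;m[:,:100]=0;m[:,215:]=0
v,u=np.nonzero(m); q=P[m][:,:2].astype(np.float32); r=cv2.minAreaRect(q); print('boxtop',r, np.median(P[m][:,2]))
# dark stands extents
for b in((300,225,355,270),(410,280,460,315)):
    g=im[b[1]:b[3],b[0]:b[2]]; 
c=np.hstack([cv2.resize(im[130:280,110:360],None,fx=2,fy=2,interpolation=3),cv2.resize(im[260:310,400:540],(300,300))])
a=cv2.resize(im[215:275,290:360],(350,300),interpolation=2); b=cv2.resize(im[268:328,405:475],(350,300),interpolation=2)
cv2.imwrite('pics/c1.png',np.vstack([np.hstack([a,b]),np.hstack([cv2.resize(im[140:240,100:215],(345,300),interpolation=2),np.zeros((300,355,3),np.uint8)])])[...,::-1])
E
```

```text
bar 65 (326.99139404296875, 243.35345458984375) ctr [ 0.4574 -0.1388  0.101 ] mean [ 0.4546 -0.1396  0.101 ] depthmed [ 0.454 -0.142  0.098]
  edges [0.098 0.014 0.098 0.014] [ -84.8 -175.5   95.2    5.3]
orange 139 (256.6756896972656, 253.0540771484375) ctr [0.4371 0.0719 0.023 ] mean [0.4356 0.0706 0.023 ] depthmed [0.435 0.071 0.019]
  edges [0.055 0.029 0.055 0.029] [ -78.6 -167.7  101.4   12.7]
purple 163 (304.0, 204.0) ctr [ 0.5946 -0.065   0.023 ] mean [ 0.5948 -0.065   0.023 ] depthmed [ 0.595 -0.065  0.018]
  edges [0.055 0.032 0.055 0.032] [ -88.3 -178.1   91.7    2.3]
bluefront 264 (184.52137756347656, 205.06747436523438) ctr [0.5729 0.2948 0.05  ] mean [0.5742 0.2954 0.05  ] depthmed [0.576 0.295 0.05 ]
  edges [0.176 0.019 0.176 0.019] [ -41.5 -134.   138.4   46.9]
boxtop ((0.689955472946167, 0.4232379198074341), (0.3514174222946167, 0.2000480741262436), 48.26329803466797) 0.075197064443002
```

View pics/c1.png

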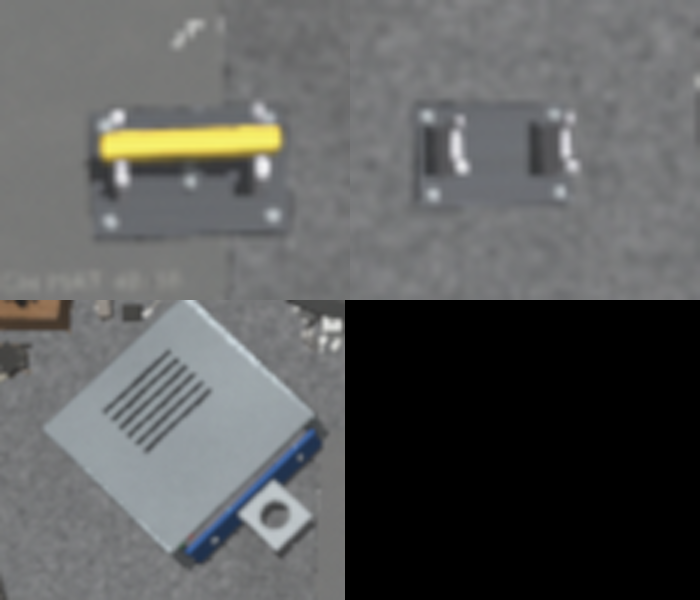

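The crop confirms it: the left dark stand (about 37 px wide, with the yellow bar) is larger than the right dark one (about 30 px), so it is the cradle. The tray hole shows clearly at about (275,515) in the crop. Next I move above the stand to look from near.

```bash
cat >> h.py <<'E'
def plan(p,yaw,o=None):
    o=o or robot.get_obs(); A=R.from_euler('xyz',o['ee_rot']); B=R.from_euler('xyz',[np.pi,0,np.radians(yaw)])
    rv=(A.inv()*B).as_rotvec(); d=A.inv().apply(np.array(p)-o['tool_pos'])*100
    print('rot',rv.round(4),'shift cm',d.round(2),'| tcp',o['tool_pos'].round(4),'rpy',o['ee_rot'].round(4),'t',o['time'],'w',o['width'].round(4))
E
python3 - <<'E'
from h import *
plan((.42,-.14,.27),94)
s=snap('wrist'); print(s['T_tool_cam'].round(4),s['fov_y'],s['cx'],s['cy'])
E
```

```text
Traceback (most recent call last):
  File "h.py", line 21, in plan
    print('rot',rv.round(4),'shift cm',d.round(2),'| tcp',o['tool_pos'].round(4),'rpy',o['ee_rot'].round(4),'t',o['time'],'w',o['width'].round(4))
                                                                                                                              ^^^^^^^^^^^^^^^^
AttributeError: 'float' object has no attribute 'round'
```

```bash
sed -i "s/o\['width'\].round(4)/round(o['width'],4)/" h.py
python3 - <<'E'
from h import *
plan((.42,-.14,.27),94)
s=snap('wrist'); print(s['T_tool_cam'].round(4),s['fov_y'],s['cx'],s['cy'])
E
```

```text
rot [-1.8000e-03  1.1000e-03  1.2762e+00] shift cm [-44.06 -59.25  -6.45] | tcp [0.1224 0.5357 0.2044] rpy [-3.1397e+00 -2.0000e-04  2.9169e+00] t 0.1 w 0.0942
[[ 9.000e-04  9.601e-01  2.798e-01  8.220e-02]
 [ 1.000e+00 -1.200e-03  9.000e-04  0.000e+00]
 [ 1.200e-03  2.798e-01 -9.601e-01 -1.780e-01]
 [ 0.000e+00  0.000e+00  0.000e+00  1.000e+00]] 65.70646984690485 318.4806576785466 242.51406335760223
```

{"op": "move_arm", "data": {
  "deltas": [0, 0, 1.276, -44, -59.3, -6.5, -1, 0, 0, 1.276, -44, -59.3, -6.5, -1, 0, 0, 1.276, -44, -59.3, -6.5, -1, 0, 0, 1.276, -44, -59.3, -6.5, -1, 0, 0, 1.276, -44, -59.3, -6.5, -1, 0, 0, 1.276, -44, -59.3, -6.5, -1, 0, 0, 1.276, -44, -59.3, -6.5, -1, 0, 0, 1.276, -44, -59.3, -6.5, -1]
}}

```text
time: 0.95
tool_pos: [0.2828, 0.1695, 0.2406]
ee_rot: [3.141, -0.0, 1.712]
wrist_force: [1.0, 0.1, -0.5]
width: 0.0938
finger_force: 0.0
```

```bash
python3 - <<'E'
from h import *
plan((.42,-.14,.27),94)
E
```

```text
rot [ 0.0009 -0.0002  0.071 ] shift cm [-32.57   9.25  -2.94] | tcp [0.2828 0.1695 0.2406] rpy [ 3.1407e+00 -2.0000e-04  1.7116e+00] t 0.95 w 0.0938
```

{"op": "move_arm", "data": {
  "deltas": [0, 0, 0.07, -32.5, 9.2, -2.9, -1, 0, 0, 0.07, -32.5, 9.2, -2.9, -1, 0, 0, 0.07, -32.5, 9.2, -2.9, -1, 0, 0, 0.07, -32.5, 9.2, -2.9, -1, 0, 0, 0.07, -32.5, 9.2, -2.9, -1, 0, 0, 0.07, -32.5, 9.2, -2.9, -1, 0, 0, 0.07, -32.5, 9.2, -2.9, -1, 0, 0, 0.07, -32.5, 9.2, -2.9, -1]
}}

```text
time: 1.75
tool_pos: [0.4218, -0.1406, 0.2682]
ee_rot: [-3.139, -0.0, 1.641]
wrist_force: [-0.3, 0.2, 0.4]
width: 0.0937
finger_force: 0.0
```

```bash
python3 - <<'E'
from h import *
o=robot.get_obs(); plan((.455,-.14,.18),94,o)
s=snap('wrist'); pickle.dump(o,open('wo.pkl','wb'))
cv2.imwrite('pics/w1.png',s['image'][...,::-1])
E
```

```text
rot [-0.0022 -0.0001  0.0005] shift cm [-0.17  3.33  8.81] | tcp [ 0.4218 -0.1406  0.2682] rpy [-3.1394e+00 -1.0000e-04  1.6411e+00] t 1.75 w 0.0937
```

View pics/w1.png

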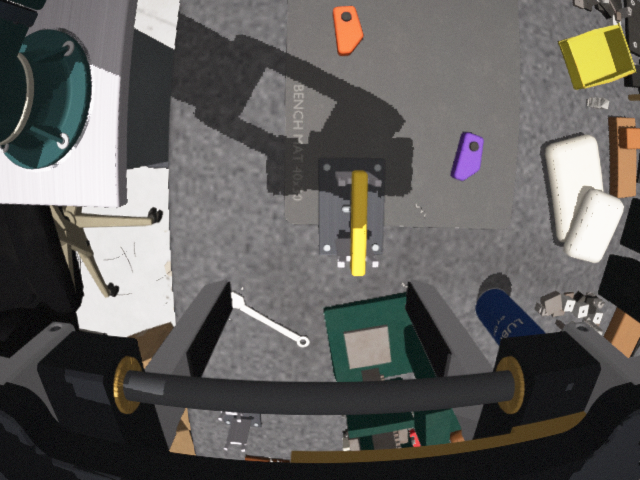

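Wrist view: yellow bar spans (360,172)–(358,275) on its dark base, orange part at (346,30), purple at (467,157), green press at (380,370) below. I'll measure the bar and check clearance to the press.

```bash
cat >> h.py <<'E'
def wray(s,o,uv,z):
    uv=np.atleast_2d(uv).astype(float); ff=f(s); dx=uv[:,0]-s['cx']; dy=uv[:,1]-s['cy']; r=np.hypot(dx,dy)+1e-9; t=r/ff
    c=np.stack([np.sin(t)*dx/r,-np.sin(t)*dy/r,-np.cos(t)],1)
    T=s['T_tool_cam']; A=R.from_euler('xyz',o['ee_rot']).as_matrix()
    d=c@T[:3,:3].T@A.T; og=A@T[:3,3]+o['tool_pos']
    return og+d*((z-og[2])/d[:,2])[:,None]
def wmask(s,lo,hi,box):
    x0,y0,x1,y1=box; h=cv2.cvtColor(s['image'],cv2.COLOR_RGB2HSV); m=np.zeros((480,640),np.uint8); m[y0:y1,x0:x1]=cv2.inRange(h,lo,hi)[y0:y1,x0:x1]
    n,l,st,_=cv2.connectedComponentsWithStats(m); k=1+np.argmax(st[1:,4]); v,u=np.nonzero(l==k); return np.c_[u,v]
def rect(pts):
    r=cv2.minAreaRect(pts[:,:2].astype(np.float32)); c=cv2.boxPoints(r); e=np.diff(np.r_[c,c[:1]],axis=0); L=np.linalg.norm(e,axis=1); k=L.argmax()
    return np.round(r[0],4),L[:2].round(4),round(np.degrees(np.arctan2(e[k,1],e[k,0]))%180,2)
E
python3 - <<'E'
from h import *
s=load('wrist'); o=pickle.load(open('wo.pkl','rb'))
for n,lo,hi,b,z in(('bar',(20,120,60),(35,255,255),(340,160,380,285),.101),('orange',(3,150,100),(16,255,255),(320,0,380,70),.023),('purple',(125,80,60),(155,255,255),(440,120,500,190),.023)):
    p=wmask(s,lo,hi,b); print(n,len(p),*rect(wray(s,o,p,z)))
t=load('top'); P=cloud(t); m=(P[...,2]>.1)&(P[...,1]<-.17)&(P[...,1]>-.45)&(P[...,0]>.3)&(P[...,0]<.62)
q=P[m]; print('press high', q[:,:2].min(0),q[:,:2].max(0),q[:,2].max()); i=q[:,1].argsort()[::-1][:5]; print(q[i].round(3))
E
```

```text
bar 1650 [ 0.459  -0.1389] [0.1042 0.0158] 94.81
orange 1049 [0.4393 0.0689] [0.0605 0.0306] 99.84
purple 1058 [ 0.5946 -0.0641] [0.0355 0.0588] 79.83
press high [ 0.44202904 -0.44997977] [ 0.61802481 -0.17016743] 1.063074518365267
[[ 0.467 -0.17   0.105]
 [ 0.465 -0.17   0.104]
 [ 0.467 -0.173  0.106]
 [ 0.458 -0.173  0.11 ]
 [ 0.465 -0.173  0.104]]
```

```bash
python3 - <<'E'
from h import *
t=load('top'); P=cloud(t); m=(P[...,2]>.14)&(P[...,2]<.4)&(P[...,1]<-.15)&(P[...,1]>-.42)&(P[...,0]>.3)&(P[...,0]<.62)
q=P[m]; print(q.min(0),q.max(0)); i=q[:,1].argsort()[::-1][:4]; print(q[i].round(3))
plan((.4585,-.139,.15),94.8); plan((.4585,-.139,.072),94.8)
E
```

```text
[ 0.45100087 -0.40389605  0.14126202] [ 0.5875603  -0.27589692  0.33101267]
[[ 0.547 -0.276  0.163]
 [ 0.545 -0.276  0.162]
 [ 0.544 -0.277  0.176]
 [ 0.55  -0.277  0.175]]
rot [-0.0022 -0.0016 -0.0114] shift cm [-0.35  3.75 11.84] | tcp [ 0.4211 -0.1384  0.2685] rpy [-3.1394e+00 -1.6000e-03  1.6432e+00] t 1.8 w 0.094
rot [-0.0022 -0.0016 -0.0114] shift cm [-0.36  3.77 19.64] | tcp [ 0.4211 -0.1384  0.2685] rpy [-3.1394e+00 -1.6000e-03  1.6432e+00] t 1.8 w 0.094
```

{"op": "move_arm", "data": {
  "deltas": [0, 0, -0.011, -0.3, 3.7, 8, -1, 0, 0, -0.011, -0.3, 3.7, 14, -1, 0, 0, -0.011, -0.3, 3.7, 18, -1, 0, 0, -0.011, -0.3, 3.7, 19.6, -1, 0, 0, -0.011, -0.3, 3.7, 19.6, -1, 0, 0, -0.011, -0.3, 3.7, 19.6, -1]
}}

```text
time: 2.4
tool_pos: [0.4575, -0.1357, 0.0737]
ee_rot: [-3.14, -0.001, 1.659]
wrist_force: [1.1, -0.7, 0.1]
width: 0.0939
finger_force: 0.0
```

```bash
python3 - <<'E'
from h import *
for k in range(2):
    o=robot.get_obs(); plan((.4585,-.139,.072),94.8,o); s=snap('wrist')
    p=wmask(s,(20,120,60),(35,255,255),(200,100,450,420)); print(*rect(wray(s,o,p,.101)))
cv2.imwrite('pics/w2.png',s['image'][...,::-1])
E
```

```text
rot [-0.0016 -0.0012  0.0047] shift cm [-0.34  0.07  0.17] | tcp [ 0.4575 -0.1357  0.0737] rpy [-3.1400e+00 -1.2000e-03  1.6593e+00] t 2.4 w 0.0939
[ 0.4594 -0.1274] [0.0866 0.0138] 94.18
rot [0.003  0.0013 0.0043] shift cm [-0.22 -0.1   0.4 ] | tcp [ 0.4593 -0.1367  0.076 ] rpy [3.1386e+00 1.3000e-03 1.6589e+00] t 2.45 w 0.0937
[ 0.4597 -0.129 ] [0.0893 0.0138] 94.4
```

View pics/w2.png

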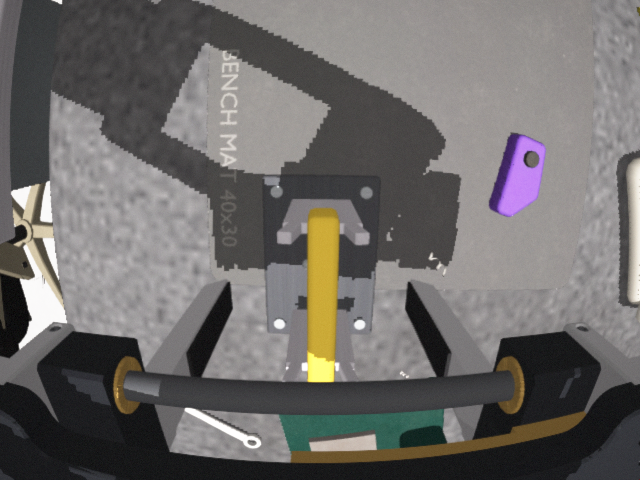

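The wrist view shows the yellow bar at (322,295), centred between the fingers at (220,300) and (425,300), and in its notches. Nudge 2 mm along the bar and grip.

{"op": "move_arm", "data": {
  "deltas": [0, 0, 0.004, -0.25, 0, 0.1, -1, 0, 0, 0.004, -0.25, 0, 0.1, 1, 0, 0, 0.004, -0.25, 0, 0.1, 1, 0, 0, 0.004, -0.25, 0, 0.1, 1, 0, 0, 0.004, -0.25, 0, 0.1, 1, 0, 0, 0.004, -0.25, 0, 0.1, 1, 0, 0, 0.004, -0.25, 0, 0.1, 1, 0, 0, 0.004, -0.25, 0, 0.1, 1]
}}

```text
time: 3.3
tool_pos: [0.4583, -0.1395, 0.0724]
ee_rot: [-3.141, -0.0, 1.654]
wrist_force: [-0.9, -0.7, 0.1]
width: 0.0415
finger_force: 0.0
```

{"op": "move_arm", "data": {
  "deltas": [0, 0, 0, 0, 0, 0, 1, 0, 0, 0, 0, 0, 0, 1]
}}

```text
time: 3.5
tool_pos: [0.4584, -0.1395, 0.0725]
ee_rot: [-3.142, -0.0, 1.654]
wrist_force: [0.1, -0.0, -0.1]
width: 0.0253
finger_force: 0.0
```

{"op": "move_arm", "data": {
  "deltas": [0, 0, 0, 0, 0, 0, 1, 0, 0, 0, 0, 0, 0, 1, 0, 0, 0, 0, 0, 0, 1, 0, 0, 0, 0, 0, 0, 1, 0, 0, 0, 0, 0, 0, 1, 0, 0, 0, 0, 0, 0, 1]
}}

```text
time: 4.1
tool_pos: [0.4585, -0.1395, 0.0726]
ee_rot: [3.141, -0.0, 1.654]
wrist_force: [0.5, -0.3, -0.5]
width: 0.0137
finger_force: 30.0
```

```bash
python3 - <<'E'
from h import *
o=robot.get_obs(); print(o['tool_pos'],o['ee_rot'],o['joint_positions'],o['width'],o['finger_force'],o['wrist_force'])
E
```

```text
[ 0.45850121 -0.13952138  0.07257082] [ 3.14127894e+00 -6.27264620e-05  1.65374533e+00] [-4.13921948e-01 -4.02137707e-03  1.73345547e+00  2.07294381e-04
  1.41191268e+00 -4.96903712e-01] 0.01372036351968136 29.999908804893494 [ 0.51995403 -0.28919589 -0.54337436]
```

Bar gripped (14 mm, 30 N). Lift it and find the hole in the top picture.

{"op": "move_arm", "data": {
  "deltas": [0, 0, 0, 0, 0, -2, 1, 0, 0, 0, 0, 0, -5, 1, 0, 0, 0, 0, 0, -9, 1, 0, 0, 0, 0, 0, -12.7, 1, 0, 0, 0, 0, 0, -12.7, 1, 0, 0, 0, 0, 0, -12.7, 1]
}}

```text
time: 4.7
tool_pos: [0.4583, -0.1396, 0.1994]
ee_rot: [3.141, 0.0, 1.654]
wrist_force: [0.5, 0.5, -2.0]
width: 0.0139
finger_force: 30.0
```

```bash
python3 - <<'E'
from h import *
s=load('top'); h=ray(s,191.7,211.7,.044); print('hole',h)
plan((.50,.20,.20),138.3)
w=snap('side')
P=cloud(w); m=(P[...,2]>.10)&(P[...,2]<.21)
cv2.imwrite('pics/s2.png',cv2.resize(w['image'][170:290,260:400],(700,600),interpolation=2)[...,::-1])
E
```

```text
hole [0.55440053 0.27296544 0.044     ]
rot [ 1.000e-04  3.000e-04 -7.601e-01] shift cm [33.5   6.97 -0.06] | tcp [ 0.4583 -0.1396  0.1994] rpy [3.1414e+00 2.0000e-04 1.6537e+00] t 4.7 w 0.0139
```

View pics/s2.png

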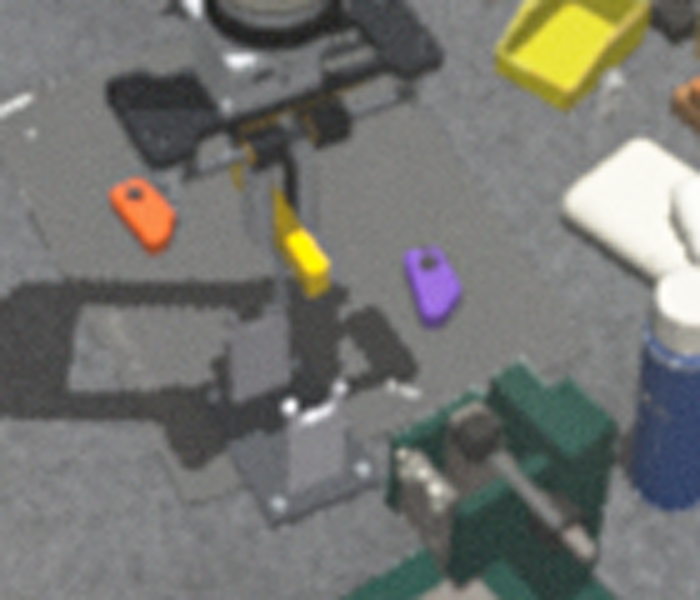

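The side crop shows the bar held at (300,255), the stand empty at (310,440) and the parts undisturbed; the toe's direction is not readable. On to the tray.

{"op": "move_arm", "data": {
  "deltas": [0, 0, -0.76, 33.5, 7, 0, 1, 0, 0, -0.76, 33.5, 7, 0, 1, 0, 0, -0.76, 33.5, 7, 0, 1, 0, 0, -0.76, 33.5, 7, 0, 1, 0, 0, -0.76, 33.5, 7, 0, 1, 0, 0, -0.76, 33.5, 7, 0, 1, 0, 0, -0.76, 33.5, 7, 0, 1, 0, 0, -0.76, 33.5, 7, 0, 1]
}}

```text
time: 5.55
tool_pos: [0.4985, 0.2046, 0.1956]
ee_rot: [-3.138, -0.005, 2.421]
wrist_force: [-0.2, -0.9, -1.9]
width: 0.0136
finger_force: 30.0
```

{"op": "move_arm", "data": {
  "deltas": [0, 0, 0, 0, 0, 0, 1, 0, 0, 0, 0, 0, 0, 1]
}}

```text
time: 5.75
tool_pos: [0.4995, 0.199, 0.1976]
ee_rot: [-3.138, -0.002, 2.413]
wrist_force: [-0.0, 0.3, -1.6]
width: 0.0134
finger_force: 30.0
```

```bash
python3 - <<'E'
from h import *
o=robot.get_obs(); s=snap('wrist'); pickle.dump(o,open('wo.pkl','wb')); print(o['tool_pos'],o['ee_rot'])
cv2.imwrite('pics/w3.png',s['image'][...,::-1])
E
```

```text
[0.49953424 0.19899553 0.19764635] [-3.13817165e+00 -1.51365134e-03  2.41290909e+00]
```

View pics/w3.png

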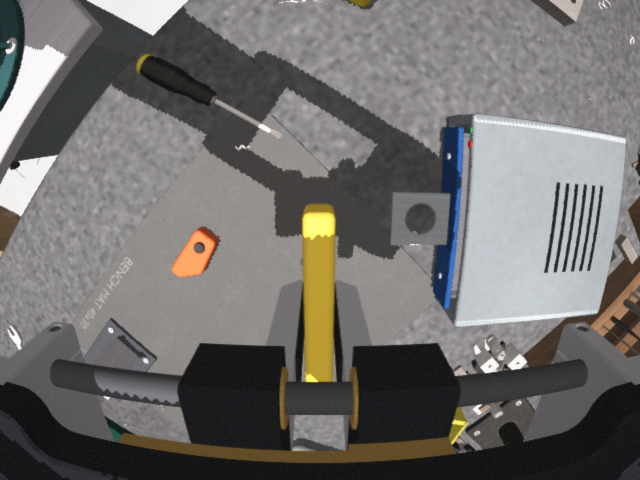

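Wrist view: finger hole at (420,218), blue front along (452,215), hook's bar end at (319,218); the foot is hidden under the bar. I'll use the stored side picture's depth to settle the toe direction, and measure the hole and box yaw.

```bash
python3 - <<'E'
from h import *
s=load('side'); P=cloud(s)
def proj(p):
    c=Rm(s).T@(np.array(p)-s['origin']); return s['cx']+f(s)*c[0]/-c[2], s['cy']-f(s)*c[1]/-c[2], -c[2]
u,v,d=proj((.4583,-.1396,.1408)); print('tip',u,v,d, 'toe -x', proj((.4458,-.1407,.1408)),'toe +x',proj((.4708,-.1385,.1408)),'centre bar',proj((.4583,-.1396,.2158)))
u,v=int(round(u)),int(round(v))
print(((s['depth'][v-10:v+7,u-8:u+9]-d)*1000).round().astype(int))
w=load('wrist'); o=pickle.load(open('wo.pkl','rb'))
im=w['image']; g=cv2.cvtColor(im,cv2.COLOR_RGB2GRAY)
c=g[195:242,395:446]; _,b=cv2.threshold(c,0,255,cv2.THRESH_BINARY_INV+cv2.THRESH_OTSU)
n,l,st,ct=cv2.connectedComponentsWithStats(b); print(st,ct.round(1))
k=[i for i in range(1,n) if abs(ct[i]-[25,23]).max()<8]; 
for i in k:
    yy,xx=np.nonzero(l==i); q=wray(w,o,np.c_[xx+395,yy+195],.044); r=cv2.minEnclosingCircle(q[:,:2].astype(np.float32)); print('hole',q.mean(0).round(4),r)
p=wmask(w,(105,120,60),(128,255,255),(425,110,470,320)); print('front',*rect(wray(w,o,p,.058)))
E
```

```text
tip 315.45119149557405 230.3059888968773 1.3869413591397228 toe -x (np.float64(311.7606308791752), np.float64(231.7568429715847), np.float64(1.3832030079846398)) toe +x (np.float64(319.12191057485825), np.float64(228.86293503952535), np.float64(1.3906797102948059)) centre bar (np.float64(315.1470497688722), np.float64(213.8052644277073), np.float64(1.3286587532046872))
[[  208   211   213   209   210   206   -54   -52   -41   -68   -73   -79
    -90   -92   -90   -92   -90]
 [  203   208   211   198   199   207   208   209   -41   -41   -68   -82
    -87   -95   -88   -96   -91]
 [  198   195   208   197   201   207   204   207   -31   -37   208   -73
    -87   -89   -99   -94   -95]
 [  204   201   198   192   200   201   197   195   -28   -33   201   -72
    -80   -89   -95   -96   -97]
 [  195   193   194   194   201   194   197   197   -29   -28   198   199
    -75   -87   -94   -96   -90]
 [  198   197   197   194   191   198   196   199   -25 -1387   -18   188
    194   -83   -87   -95   -88]
 [  200   195   180   192   194   192   195   192   -22   -24   -17   191
    190   -7
[... 612 characters left out ...]
   72   179   173
    173   173   177   180   173]
 [   57   172   168   173   173    74    72    74    69    78    77   178
    177   170   172   170   173]
 [   63    59   164    65    76    75    71    73    74    81    81   167
    169   168   169   171   170]
 [   58    60    69    68    74    71    81    79    81    84    83   160
    165   168   159   165   169]
 [   64    65    71    72    75    81    80    84    81    85    94   161
    169   160   160   163   163]]
[[   0    0   51   47 1669]
 [  10    8   31   31  728]] [[25.  23. ]
 [25.  23.1]]
hole [0.555  0.2755 0.044 ] ((0.5553357005119324, 0.2752336859703064), 0.01497522834688425)
front [0.5711 0.2929] [0.1737 0.0192] 138.63
```

Side depth shows the toe pointing to the stand's -x (towards lower left), so at tool yaw about 138.5° it points out of the box. The hole is at (0.555, 0.275), circle fit radius 15.0 mm. Aim the shaft 4 mm behind the hole centre so the foot is centred.

```bash
python3 - <<'E'
from h import *
plan((.558,.2784,.150),138.5)
E
```

```text
rot [-0.0023 -0.001  -0.0051] shift cm [0.97 9.83 4.8 ] | tcp [0.4998 0.1987 0.1983] rpy [-3.1392e+00 -1.0000e-03  2.4122e+00] t 5.8 w 0.0135
```

{"op": "move_arm", "data": {
  "deltas": [0, 0, -0.005, 1, 4, 2, 1, 0, 0, -0.005, 1, 8, 4, 1, 0, 0, -0.005, 1, 9.8, 4.8, 1, 0, 0, -0.005, 1, 9.8, 4.8, 1, 0, 0, -0.005, 1, 9.8, 4.8, 1, 0, 0, -0.005, 1, 9.8, 4.8, 1]
}}

```text
time: 6.4
tool_pos: [0.5583, 0.2786, 0.1527]
ee_rot: [3.141, 0.001, 2.417]
wrist_force: [0.3, 0.4, -2.2]
width: 0.0135
finger_force: 30.0
```

```bash
python3 - <<'E'
from h import *
o=robot.get_obs(); plan((.558,.2784,.087),138.5,o); w=snap('wrist'); plan((.558,.2784,.087),138.5)
im=w['image']; g=cv2.cvtColor(im,cv2.COLOR_RGB2GRAY)
cv2.imwrite('pics/w4.png',cv2.resize(im[170:330,240:440],(800,640)[:1]+(600,),interpolation=2)[...,::-1])
E
```

```text
rot [ 0.0009  0.0008 -0.0003] shift cm [ 0.01 -0.04  6.57] | tcp [0.5583 0.2786 0.1527] rpy [3.1407e+00 8.0000e-04 2.4170e+00] t 6.4 w 0.0135
rot [ 0.0016  0.001  -0.0001] shift cm [ 0.   -0.06  6.6 ] | tcp [0.5583 0.2788 0.153 ] rpy [3.1400e+00 1.0000e-03 2.4172e+00] t 6.45 w 0.0135
```

View pics/w4.png

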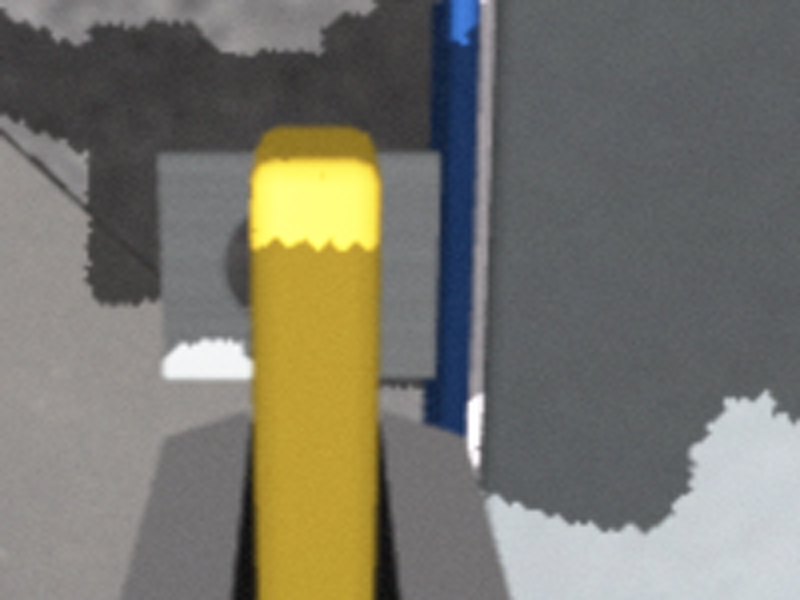

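The crop shows the hole's left rim at (225,262) just left of the bar (axis about 316), i.e. the shaft about 3.5 mm behind the hole centre, as planned. Descend.

{"op": "move_arm", "data": {
  "deltas": [0, 0, 0, 0, 0, 1.5, 1, 0, 0, 0, 0, 0, 3, 1, 0, 0, 0, 0, 0, 4, 1, 0, 0, 0, 0, 0, 5, 1, 0, 0, 0, 0, 0, 5.8, 1, 0, 0, 0, 0, 0, 6.6, 1, 0, 0, 0, 0, 0, 6.6, 1, 0, 0, 0, 0, 0, 6.6, 1]
}}

```text
time: 7.25
tool_pos: [0.5582, 0.28, 0.0856]
ee_rot: [3.141, 0.0, 2.419]
wrist_force: [0.2, -0.0, -2.0]
width: 0.0138
finger_force: 30.0
```

In, without contact. Pull along tool -y.

{"op": "move_arm", "data": {
  "deltas": [0, 0, 0, 0, -0.8, 0, 1, 0, 0, 0, 0, -1.6, 0, 1, 0, 0, 0, 0, -2.4, 0, 1, 0, 0, 0, 0, -3.4, 0, 1, 0, 0, 0, 0, -4.4, 0, 1, 0, 0, 0, 0, -5.4, 0, 1, 0, 0, 0, 0, -6.4, 0, 1, 0, 0, 0, 0, -7.4, 0, 1]
}}

```text
time: 8.05
tool_pos: [0.5089, 0.2241, 0.0862]
ee_rot: [3.14, 0.0, 2.419]
wrist_force: [2.6, 3.0, -0.6]
width: 0.0138
finger_force: 30.0
```

{"op": "move_arm", "data": {
  "deltas": [0, 0, 0, 0, -0.8, 0, 1, 0, 0, 0, 0, -1.6, 0, 1, 0, 0, 0, 0, -2.4, 0, 1, 0, 0, 0, 0, -3.2, 0, 1, 0, 0, 0, 0, -3.8, 0, 1, 0, 0, 0, 0, -4, 0, 1]
}}

```text
time: 8.65
tool_pos: [0.4821, 0.1937, 0.0854]
ee_rot: [-3.141, 0.0, 2.418]
wrist_force: [3.3, 2.5, 0.5]
width: 0.0139
finger_force: 30.0
```

{"op": "move_arm", "data": {
  "deltas": [0, 0, 0, 0, -0.4, 0, 1, 0, 0, 0, 0, -0.8, 0, 1, 0, 0, 0, 0, -1, 0, 1, 0, 0, 0, 0, -1, 0, 1]
}}

```text
time: 9.05
tool_pos: [0.4756, 0.1865, 0.0853]
ee_rot: [-3.14, -0.0, 2.419]
wrist_force: [0.6, 1.2, -0.2]
width: 0.0137
finger_force: 30.0
```

{"op": "move_arm", "data": {
  "deltas": [0, 0, 0, 0, -0.3, 0, 1, 0, 0, 0, 0, -0.5, 0, 1, 0, 0, 0, 0, -0.5, 0, 1]
}}

```text
time: 9.35
tool_pos: [0.4724, 0.1829, 0.0853]
ee_rot: [-3.141, -0.0, 2.419]
wrist_force: [2.0, 1.3, -1.1]
width: 0.0136
finger_force: 30.0
```

{"op": "move_arm", "data": {
  "deltas": [0, 0, 0, 0, -0.3, 0, 1, 0, 0, 0, 0, -0.3, 0, 1]
}}

```text
time: 9.55
tool_pos: [0.4704, 0.1806, 0.0853]
ee_rot: [-3.141, -0.0, 2.419]
wrist_force: [1.7, 2.3, -0.8]
width: 0.0134
finger_force: 30.0
```

```bash
python3 - <<'E'
from h import *
o=robot.get_obs(); s=snap('wrist'); print(o['wrist_force'],o['tool_pos'])
p=wmask(s,(105,120,60),(128,255,255),(330,80,420,360)); print(len(p),'front',*rect(wray(s,o,p,.058)))
E
```

```text
[ 1.73570005  2.26934171 -0.82390894] [0.4703712  0.18059964 0.08532323]
1907 front [0.4822 0.2239] [0.1323 0.0116] 136.4
```

Still friction only (about 2.9 N); continue to the stop.

{"op": "move_arm", "data": {
  "deltas": [0, 0, 0, 0, -0.2, 0, 1, 0, 0, 0, 0, -0.3, 0, 1, 0, 0, 0, 0, -0.3, 0, 1]
}}

```text
time: 9.9
tool_pos: [0.4686, 0.1786, 0.0854]
ee_rot: [-3.141, -0.0, 2.419]
wrist_force: [2.2, 1.8, -2.7]
width: 0.0134
finger_force: 30.0
```

{"op": "move_arm", "data": {
  "deltas": [0, 0, 0, 0, -0.2, 0, 1, 0, 0, 0, 0, -0.3, 0, 1, 0, 0, 0, 0, -0.3, 0, 1]
}}

```text
time: 10.2
tool_pos: [0.4677, 0.1776, 0.0856]
ee_rot: [3.138, 0.0, 2.419]
wrist_force: [5.3, 3.5, -4.7]
width: 0.0138
finger_force: 30.0
```

At the stop (motion ends, force rises). Step back 16.5 mm to centre the foot, then lift.

{"op": "move_arm", "data": {
  "deltas": [0, 0, 0, 0, 0.6, 0, 1, 0, 0, 0, 0, 1.2, 0, 1, 0, 0, 0, 0, 1.65, 0, 1, 0, 0, 0, 0, 1.65, 0, 1, 0, 0, 0, 0, 1.65, 0, 1]
}}

```text
time: 10.7
tool_pos: [0.4774, 0.1887, 0.0853]
ee_rot: [-3.14, -0.0, 2.419]
wrist_force: [0.0, 0.2, -2.1]
width: 0.0139
finger_force: 30.0
```

{"op": "move_arm", "data": {
  "deltas": [0, 0, 0, 0, 0, -1, 1, 0, 0, 0, 0, 0, -2, 1, 0, 0, 0, 0, 0, -3, 1]
}}

```text
time: 11.0
tool_pos: [0.478, 0.1888, 0.1171]
ee_rot: [3.141, 0.001, 2.419]
wrist_force: [0.1, -0.6, -1.9]
width: 0.0138
finger_force: 30.0
```

Free (no force). Lift on and return towards the stand.

{"op": "move_arm", "data": {
  "deltas": [0, 0, 0, 0, 0, -3, 1, 0, 0, 0, 0, 0, -6, 1, 0, 0, 0, 0, 0, -8.5, 1, 0, 0, 0, 0, 0, -8.5, 1, 0, 0, 0, 0, 0, -8.5, 1]
}}

```text
time: 11.5
tool_pos: [0.4779, 0.1889, 0.2011]
ee_rot: [3.14, 0.001, 2.419]
wrist_force: [0.6, 0.2, -2.3]
width: 0.0138
finger_force: 30.0
```

```bash
python3 - <<'E'
from h import *
plan((.4585,-.1395,.20),np.degrees(1.6537))
o=robot.get_obs(); s=snap('wrist'); p=wmask(s,(20,120,60),(35,255,255),(280,150,360,385)); r=wray(s,o,p,o['tool_pos'][2]+.0284); print(*rect(r),r[:,1].max())
w=snap('top'); cv2.imwrite('pics/t3.png',w['image'][140:290,110:360][...,::-1])
E
```

```text
rot [1.70e-03 3.00e-04 7.65e-01] shift cm [-20.26 -25.91   0.1 ] | tcp [0.4779 0.1889 0.2011] rpy [3.1402e+00 9.0000e-04 2.4187e+00] t 11.5 w 0.0138
[0.4698 0.1956] [0.0888 0.0139] 138.52 0.2282335351302087
```

{"op": "move_arm", "data": {
  "deltas": [0, 0, 0.765, -20.3, -25.9, 0.1, 1, 0, 0, 0.765, -20.3, -25.9, 0.1, 1, 0, 0, 0.765, -20.3, -25.9, 0.1, 1, 0, 0, 0.765, -20.3, -25.9, 0.1, 1, 0, 0, 0.765, -20.3, -25.9, 0.1, 1, 0, 0, 0.765, -20.3, -25.9, 0.1, 1, 0, 0, 0.765, -20.3, -25.9, 0.1, 1, 0, 0, 0.765, -20.3, -25.9, 0.1, 1]
}}

```text
time: 12.4
tool_pos: [0.4571, -0.1429, 0.1971]
ee_rot: [-3.137, -0.001, 1.648]
wrist_force: [-0.2, 0.9, -2.3]
width: 0.0138
finger_force: 30.0
```

{"op": "move_arm", "data": {
  "deltas": [0, 0, 0, 0, 0, 0, 1, 0, 0, 0, 0, 0, 0, 1, 0, 0, 0, 0, 0, 0, 1, 0, 0, 0, 0, 0, 0, 1]
}}

```text
time: 12.8
tool_pos: [0.4588, -0.1386, 0.1994]
ee_rot: [-3.142, -0.0, 1.656]
wrist_force: [0.3, 0.2, -1.7]
width: 0.0141
finger_force: 30.0
```

```bash
python3 - <<'E'
from h import *
plan((.4585,-.1395,.0726),np.degrees(1.6537))
o=robot.get_obs(); s=snap('wrist'); p=wmask(s,(20,120,60),(35,255,255),(280,150,360,385)); r=wray(s,o,p,o['tool_pos'][2]+.0284); print(*rect(r))
E
```

```text
rot [-0.0001 -0.0003  0.0022] shift cm [-0.1  -0.03 12.68] | tcp [ 0.4588 -0.1386  0.1994] rpy [-3.1415e+00 -3.0000e-04  1.6559e+00] t 12.8 w 0.0141
[ 0.4574 -0.1283] [0.0892 0.0139] 94.6
```

{"op": "move_arm", "data": {
  "deltas": [0, 0, 0.002, -0.1, 0, 3, 1, 0, 0, 0.002, -0.1, 0, 6, 1, 0, 0, 0.002, -0.1, 0, 9, 1, 0, 0, 0.002, -0.1, 0, 11, 1, 0, 0, 0.002, -0.1, 0, 12, 1, 0, 0, 0.002, -0.1, 0, 12.6, 1, 0, 0, 0.002, -0.1, 0, 12.7, 1, 0, 0, 0.002, -0.1, 0, 12.7, 1]
}}

```text
time: 13.65
tool_pos: [0.4595, -0.1409, 0.0736]
ee_rot: [3.14, 0.001, 1.652]
wrist_force: [-0.3, 0.1, -2.2]
width: 0.0133
finger_force: 30.0
```

{"op": "move_arm", "data": {
  "deltas": [0, 0, 0, 0, 0, 0.1, 1, 0, 0, 0, 0, 0, 0.1, 1]
}}

```text
time: 13.85
tool_pos: [0.4595, -0.141, 0.0726]
ee_rot: [3.139, 0.001, 1.652]
wrist_force: [-0.2, 0.5, -0.5]
width: 0.0137
finger_force: 30.0
```

{"op": "move_arm", "data": {
  "deltas": [0, 0, 0, 0, 0, 0.1, 1, 0, 0, 0, 0, 0, 0.1, 1]
}}

```text
time: 14.05
tool_pos: [0.4595, -0.141, 0.0726]
ee_rot: [3.139, 0.001, 1.652]
wrist_force: [-1.5, 1.3, 5.5]
width: 0.0139
finger_force: 30.0
```

Seated at the original height. Raise 1 mm back, then open.

{"op": "move_arm", "data": {
  "deltas": [0, 0, 0, 0, 0, -0.1, 1, 0, 0, 0, 0, 0, -0.1, -1, 0, 0, 0, 0, 0, -0.1, -1, 0, 0, 0, 0, 0, -0.1, -1, 0, 0, 0, 0, 0, -0.1, -1, 0, 0, 0, 0, 0, -0.1, -1, 0, 0, 0, 0, 0, -0.1, -1, 0, 0, 0, 0, 0, -0.1, -1]
}}

```text
time: 14.85
tool_pos: [0.4587, -0.1407, 0.0715]
ee_rot: [-3.142, -0.0, 1.652]
wrist_force: [-0.5, 0.5, -0.0]
width: 0.0664
finger_force: 0.0
```

{"op": "move_arm", "data": {
  "deltas": [0, 0, 0, 0, 0, -0.1, -1, 0, 0, 0, 0, 0, -0.1, -1, 0, 0, 0, 0, 0, -0.1, -1, 0, 0, 0, 0, 0, -0.1, -1, 0, 0, 0, 0, 0, -0.1, -1, 0, 0, 0, 0, 0, -0.1, -1]
}}

```text
time: 15.45
tool_pos: [0.4587, -0.1407, 0.0725]
ee_rot: [3.142, -0.0, 1.652]
wrist_force: [0.9, -0.1, -0.4]
width: 0.0942
finger_force: 0.0
```

```bash
python3 - <<'E'
from h import *
o=robot.get_obs(); s=snap('wrist'); print(o['width'],o['time'])
p=wmask(s,(20,120,60),(35,255,255),(280,150,380,385)); print(*rect(wray(s,o,p,.101)))
plan((.44,0,.22),99.8)
E
```

```text
0.09423716948537554 15.45
[ 0.4582 -0.1307] [0.0883 0.0139] 94.62
rot [ 0.0001 -0.0001 -0.09  ] shift cm [ 14.17  -0.73 -14.75] | tcp [ 0.4587 -0.1407  0.0725] rpy [ 3.1415e+00 -1.0000e-04  1.6518e+00] t 15.5 w 0.0938
```

Hook released in place. Rise and go over the orange part.

{"op": "move_arm", "data": {
  "deltas": [0, 0, 0, 0, 0, -4, -1, 0, 0, 0, 0, 0, -9, -1, 0, 0, 0, 0, 0, -13, -1, 0, 0, -0.09, 7, -0.4, -14, -1, 0, 0, -0.09, 12, -1, -14, -1, 0, 0, -0.09, 17, -1, -14, -1, 0, 0, -0.09, 21, -1, -14, -1, 0, 0, -0.09, 21, -1, -14, -1]
}}

```text
time: 16.3
tool_pos: [0.4309, 0.0718, 0.2129]
ee_rot: [3.141, -0.002, 1.748]
wrist_force: [-0.2, -0.2, 0.6]
width: 0.0939
finger_force: 0.0
```

{"op": "move_arm", "data": {
  "deltas": [0, 0, 0, 0, 0, 0, -1, 0, 0, 0, 0, 0, 0, -1, 0, 0, 0, 0, 0, 0, -1]
}}

```text
time: 16.6
tool_pos: [0.4321, 0.0663, 0.2124]
ee_rot: [-3.141, 0.001, 1.739]
wrist_force: [0.2, -0.0, -0.6]
width: 0.0939
finger_force: 0.0
```

```bash
python3 - <<'E'
from h import *
o=robot.get_obs(); s=snap('wrist')
p=wmask(s,(3,150,60),(16,255,255),(200,100,450,380)); print(len(p),p.mean(0),*rect(wray(s,o,p,.023)),wray(s,o,p,.023).mean(0))
plan((.4393,.0689,.007),99.8,o)
cv2.imwrite('pics/w5.png',cv2.resize(s['image'][150:350,220:420],(600,600))[...,::-1])
E
```

```text
1370 [326.38175182 210.20875912] [0.4397 0.0754] [0.059 0.03 ] 101.21 [0.43789466 0.0755283  0.023     ]
rot [-0.0004  0.0005 -0.0025] shift cm [ 0.15  0.77 20.54] | tcp [0.4321 0.0663 0.2124] rpy [-3.1412e+00  5.0000e-04  1.7394e+00] t 16.6 w 0.0939
```

View pics/w5.png

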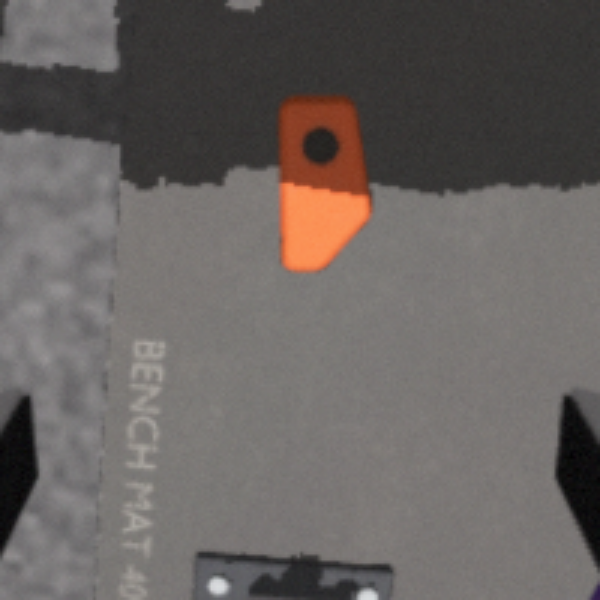

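The crop shows the orange part: left side straight at u=282, right side leaning from (355,105) to (372,205), then the chamfer; the best grip is around (323,160), with yaw turned about 4.5° to bisect the sides.

```bash
python3 - <<'E'
from h import *
o=robot.get_obs(); s=snap('wrist')
p=wmask(s,(3,150,60),(16,255,255),(200,100,450,380)); print(*rect(wray(s,o,p,.023)))
g=wray(s,o,[327.7,203.3],.023)[0]; print('grip',g)
plan((g[0],g[1],.10),104,o)
E
```

```text
[0.4397 0.0754] [0.059 0.03 ] 101.2
grip [0.43793828 0.08285563 0.023     ]
rot [-0.0004  0.0004 -0.0761] shift cm [ 1.54  0.86 11.24] | tcp [0.4321 0.0663 0.2124] rpy [-3.1412e+00  4.0000e-04  1.7391e+00] t 16.65 w 0.0938
```

{"op": "move_arm", "data": {
  "deltas": [0, 0, -0.076, 1.5, 0.9, 5, -1, 0, 0, -0.076, 1.5, 0.9, 9, -1, 0, 0, -0.076, 1.5, 0.9, 13, -1, 0, 0, -0.076, 1.5, 0.9, 14.2, -1, 0, 0, -0.076, 1.5, 0.9, 14.2, -1, 0, 0, -0.076, 1.5, 0.9, 14.2, -1, 0, 0, -0.076, 1.5, 0.9, 14.2, -1]
}}

```text
time: 17.4
tool_pos: [0.4402, 0.084, 0.0733]
ee_rot: [3.137, 0.001, 1.817]
wrist_force: [0.3, -0.3, 0.9]
width: 0.0938
finger_force: 0.0
```

```bash
python3 - <<'E'
from h import *
o=robot.get_obs(); s=snap('wrist')
p=wmask(s,(3,150,60),(16,255,255),(200,100,450,380)); c,l,a=rect(wray(s,o,p,.023)); print(c,l,a)
u=np.radians(101.2); g=(c[0]+.0077*np.cos(u),c[1]+.0077*np.sin(u),.007); print(g)
plan(g,104,o)
E
```

```text
[0.4391 0.0776] [0.0609 0.03  ] 102.65
(np.float64(0.4376043954956062), np.float64(0.08515335469618877), 0.007)
rot [0.0051 0.0009 0.0021] shift cm [ 0.18 -0.26  6.63] | tcp [0.4402 0.084  0.0733] rpy [3.1365e+00 9.0000e-04 1.8172e+00] t 17.4 w 0.0938
```

{"op": "move_arm", "data": {
  "deltas": [0, 0, 0, 0.2, -0.2, 2.5, -1, 0, 0, 0, 0.2, -0.2, 4.5, -1, 0, 0, 0, 0.2, -0.2, 6, -1, 0, 0, 0, 0.2, -0.2, 6.5, -1, 0, 0, 0, 0.2, -0.2, 6.5, 1, 0, 0, 0, 0.2, -0.2, 6.5, 1, 0, 0, 0, 0.2, -0.2, 6.5, 1, 0, 0, 0, 0.2, -0.2, 6.5, 1]
}}

```text
time: 18.25
tool_pos: [0.4365, 0.0857, 0.0065]
ee_rot: [3.14, 0.0, 1.818]
wrist_force: [-0.1, 0.8, 0.4]
width: 0.0655
finger_force: 0.0
```

{"op": "move_arm", "data": {
  "deltas": [0, 0, 0, 0, 0, 0, 1, 0, 0, 0, 0, 0, 0, 1, 0, 0, 0, 0, 0, 0, 1, 0, 0, 0, 0, 0, 0, 1, 0, 0, 0, 0, 0, 0, 1, 0, 0, 0, 0, 0, 0, 1, 0, 0, 0, 0, 0, 0, 1]
}}

```text
time: 18.95
tool_pos: [0.4357, 0.0856, 0.0056]
ee_rot: [3.141, -0.0, 1.818]
wrist_force: [0.1, 0.7, 0.2]
width: 0.0307
finger_force: 30.0
```

Part gripped (31 mm). Lift and carry over the tray, with the closing axis turned across the tray.

{"op": "move_arm", "data": {
  "deltas": [0, 0, 0, 0, 0, -3, 1, 0, 0, 0, 0, 0, -7, 1, 0, 0, 0, 0, 0, -11, 1, 0, 0, 0, 0, 0, -15, 1, 0, 0, 0, 0, 0, -15, 1, 0, 0, 0, 0, 0, -15, 1]
}}

```text
time: 19.55
tool_pos: [0.436, 0.0856, 0.1562]
ee_rot: [3.14, 0.0, 1.818]
wrist_force: [-0.3, 0.2, -0.7]
width: 0.0316
finger_force: 30.0
```

```bash
python3 - <<'E'
from h import *
o=robot.get_obs(); s=snap('top'); plan((.5401,.2597,.155),48.5,o)
p=wmask(s,(105,100,60),(125,255,255),(120,190,260,270)); print('front',len(p),p.mean(0),*rect(np.array([ray(s,*q,.058) for q in p])))
h=s['image']; g=cv2.cvtColor(h,cv2.COLOR_RGB2HSV)
E
```

```text
rot [ 1.800e-03 -5.000e-04  9.713e-01] shift cm [14.34 14.35  0.14] | tcp [0.436  0.0856 0.1562] rpy [3.1398e+00 4.0000e-04 1.8178e+00] t 19.55 w 0.0316
front 10 [191.4 250.1] [0.4348 0.2611] [0.0122 0.0072] 170.72
```

{"op": "move_arm", "data": {
  "deltas": [0, 0, 0.971, 14.3, 14.3, 0, 1, 0, 0, 0.971, 14.3, 14.3, 0, 1, 0, 0, 0.971, 14.3, 14.3, 0, 1, 0, 0, 0.971, 14.3, 14.3, 0, 1, 0, 0, 0.971, 14.3, 14.3, 0, 1, 0, 0, 0.971, 14.3, 14.3, 0, 1, 0, 0, 0.971, 14.3, 14.3, 0, 1, 0, 0, 0.971, 14.3, 14.3, 0, 1]
}}

```text
time: 20.4
tool_pos: [0.538, 0.2589, 0.1521]
ee_rot: [-3.139, 0.005, 0.847]
wrist_force: [-0.1, -0.6, -0.2]
width: 0.0314
finger_force: 30.0
```

{"op": "move_arm", "data": {
  "deltas": [0, 0, 0, 0, 0, 0, 1, 0, 0, 0, 0, 0, 0, 1, 0, 0, 0, 0, 0, 0, 1]
}}

```text
time: 20.7
tool_pos: [0.5391, 0.259, 0.1552]
ee_rot: [-3.141, 0.0, 0.847]
wrist_force: [0.8, 0.1, -0.5]
width: 0.0313
finger_force: 30.0
```

```bash
python3 - <<'E'
from h import *
o=robot.get_obs(); s=snap('wrist'); plan((.5401,.2597,.033),48.5,o)
p=wmask(s,(105,120,60),(128,255,255),(100,100,560,480)); print('front',len(p),p.min(0),p.max(0),*rect(wray(s,o,p,.058)))
t=snap('top'); p=wmask(t,(105,100,60),(125,255,255),(120,190,260,270)); print('front',len(p),*rect(np.array([ray(t,*q,.058) for q in p])))
cv2.imwrite('pics/w6.png',s['image'][...,::-1])
E
```

```text
rot [-0.0003  0.0005  0.0008] shift cm [ 0.13  0.03 12.22] | tcp [0.5391 0.259  0.1552] rpy [-3.1413e+00  5.0000e-04  8.4730e-01] t 20.7 w 0.0313
front 629 [380 300] [422 319] [0.553  0.1698] [0.0378 0.0178] 138.99
front 167 [0.4978 0.1988] [0.1546 0.0141] 137.56
```

View pics/w6.png

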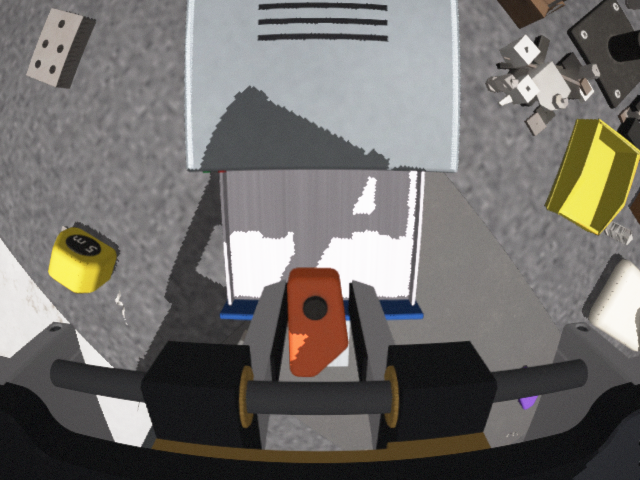

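The wrist view shows the tray fully out (floor between (228,172) and (415,300), front at v≈310) with the orange part held level at (316,320). Quick check of the tray's centre and front, then lower.

```bash
python3 - <<'E'
from h import *
o=robot.get_obs(); s=load('wrist')
fc=wray(s,o,[[321,303]],.058)[0]; a=np.radians(48.5); ex=np.array([np.cos(a),np.sin(a)])
for n,uv,z in(('front edge inner',[321,303],.058),('roof edge',[321,171],.075),('wallL',[228,240],.042),('wallR',[415,240],.042)):
    q=wray(s,o,[uv],z)[0][:2]-[.5348,.2537]; print(n,'bedx',q@ex,'bedy',q@[-ex[1],ex[0]])
E
```

```text
front edge inner bedx -0.04372798640077031 bedy -0.001715773220608621
roof edge bedx 0.06463675239921178 bedy -0.0012349425838836328
wallL bedx 0.005291514141850195 bedy 0.07574030147781033
wallR bedx 0.005508133842056645 bedy -0.08018521693238116
```

Roof edge at +64.6 mm and the walls symmetric: position confirmed. Lower.

{"op": "move_arm", "data": {
  "deltas": [0, 0, 0, 0.3, 0.1, 3, 1, 0, 0, 0, 0.3, 0.1, 6, 1, 0, 0, 0, 0.3, 0.1, 9, 1, 0, 0, 0, 0.3, 0.1, 11, 1, 0, 0, 0, 0.3, 0.1, 11.8, 1, 0, 0, 0, 0.3, 0.1, 12.2, 1, 0, 0, 0, 0.3, 0.1, 12.2, 1]
}}

```text
time: 21.5
tool_pos: [0.5425, 0.2609, 0.0342]
ee_rot: [3.141, -0.001, 0.847]
wrist_force: [0.4, 0.2, -0.1]
width: 0.0315
finger_force: 30.0
```

{"op": "move_arm", "data": {
  "deltas": [0, 0, 0, 0, 0, 0.1, 1, 0, 0, 0, 0, 0, 0.1, 1]
}}

```text
time: 21.7
tool_pos: [0.543, 0.2611, 0.034]
ee_rot: [3.14, -0.002, 0.847]
wrist_force: [0.2, -0.0, -0.3]
width: 0.0314
finger_force: 30.0
```

{"op": "move_arm", "data": {
  "deltas": [0, 0, 0, 0, 0, 0.1, 1, 0, 0, 0, 0, 0, 0.1, 1]
}}

```text
time: 21.9
tool_pos: [0.5423, 0.2609, 0.032]
ee_rot: [3.141, -0.001, 0.847]
wrist_force: [0.7, -0.8, -0.2]
width: 0.0315
finger_force: 30.0
```

{"op": "move_arm", "data": {
  "deltas": [0, 0, 0, 0, 0, 0.1, 1, 0, 0, 0, 0, 0, 0.1, 1]
}}

```text
time: 22.1
tool_pos: [0.5422, 0.2608, 0.0306]
ee_rot: [3.142, -0.0, 0.847]
wrist_force: [-0.0, 0.1, -0.3]
width: 0.0309
finger_force: 30.0
```

{"op": "move_arm", "data": {
  "deltas": [0, 0, 0, 0, 0, 0, -0.5, 0, 0, 0, 0, 0, 0, -0.5, 0, 0, 0, 0, 0, 0, -0.5, 0, 0, 0, 0, 0, 0, -0.5, 0, 0, 0, 0, 0, 0, -0.5, 0, 0, 0, 0, 0, 0, -0.5, 0, 0, 0, 0, 0, 0, -0.5]
}}

```text
time: 22.8
tool_pos: [0.5421, 0.2608, 0.0306]
ee_rot: [3.142, -0.0, 0.847]
wrist_force: [-0.6, -0.3, -0.0]
width: 0.0704
finger_force: 0.0
```

{"op": "move_arm", "data": {
  "deltas": [0, 0, 0, 0, 0, -2, -0.5, 0, 0, 0, 0, 0, -6, -0.5, 0, 0, 0, 0, 0, -10, -0.5, 0, 0, 0, 0, 0, -14, -0.5, 0, 0, 0, -5, 0, -14, -0.5, 0, 0, 0, -10, 0, -14, -0.5, 0, 0, 0, -15, 0, -14, -0.5, 0, 0, 0, -15, 0, -14, -0.5]
}}

```text
time: 23.6
tool_pos: [0.4385, 0.1453, 0.1697]
ee_rot: [-3.141, 0.003, 0.844]
wrist_force: [-0.3, 0.3, -0.4]
width: 0.0703
finger_force: 0.0
```

```bash
python3 - <<'E'
from h import *
o=robot.get_obs(); print(o['tool_pos'],o['width'],o['finger_force']); s=snap('wrist'); a=np.radians(48.5); ex=np.array([np.cos(a),np.sin(a)])
p=wmask(s,(3,150,60),(16,255,255),(150,0,500,380)); c,l,an=rect(wray(s,o,p,.048)); q=c-[.5348,.2537]; print('orange',c,l,an,'bed',q@ex,q@[-ex[1],ex[0]])
t=snap('top'); P=cloud(t)
def z(n,lo,hi,b,h):
    p=wmask(t,lo,hi,b); print(n,len(p),*rect(np.array([ray(t,*q,h) for q in p])),'depth',np.median(P[p[:,1],p[:,0]],0).round(4))
z('orange',(3,150,60),(16,255,255),(150,170,235,260),.048)
z('bar',(22,150,60),(35,255,255),(300,230,355,260),.101)
z('purple',(125,80,60),(150,255,255),(285,190,325,220),.023)
z('front',(105,100,60),(125,255,255),(120,190,260,270),.058)
E
```

```text
[0.43852034 0.1453266  0.16966427] 0.07032613940394022 0.0
orange [0.5302 0.2485] [0.0285 0.0577] 48.46 bed -0.006942621969895222 -4.279350923773972e-07Traceback (most recent call last):
  File "<stdin>", line 7, in <module>
  File "<stdin>", line 6, in z
  File "h.py", line 30, in wmask
    n,l,st,_=cv2.connectedComponentsWithStats(m); k=1+np.argmax(st[1:,4]); v,u=np.nonzero(l==k); return np.c_[u,v]
                                                      ~~~~~~~~~^^^^^^^^^^
    return _wrapfunc(a, 'argmax', axis=axis, out=out, **kwds)
    return bound(*args, **kwds)
ValueError: attempt to get argmax of an empty sequence
```

The orange part lies in the tray at bed (-7, 0) mm. Check the hook, the purple part and flatness from the side camera.

```bash
python3 - <<'E'
from h import *
t=snap('side'); P=cloud(t)
def z(n,lo,hi,b):
    try: p=wmask(t,lo,hi,b)
    except ValueError: print(n,'none'); return
    q=P[p[:,1],p[:,0]]; q=q[q[:,2]>-.1]; print(n,len(q),'med',np.median(q,0).round(4),'zrange',np.percentile(q[:,2],[5,95]).round(4))
z('orange',(3,150,60),(16,255,255),(265,120,340,190))
z('bar',(22,150,60),(35,255,255),(300,215,340,265))
z('purple',(125,80,60),(150,255,255),(330,210,365,245))
print(robot.get_obs()['wrist_force'])
E
```

```text
orange 65 med [0.5283 0.2413 0.0445] zrange [0.0377 0.0485]
bar 151 med [ 0.4583 -0.1471  0.1002] zrange [0.0876 0.1048]
purple 114 med [ 0.5967 -0.069   0.018 ] zrange [0.0097 0.0224]
[-0.14511833  0.47835619  0.05753691]
```

All good: part top at about 0.048 m, bar top at about 0.101 m, purple part unmoved. Hand in.

```bash
python3 -c "
from bench import robot
print(robot.close_job())"
```

```text
the job is handed in; nothing more can be done
None
```

The job is handed in at about 24 s of the 72 s allowed: my last images show the tray out to its stop, the hook hanging back in its stand, the orange part flat in the tray and the purple part where it was; the hand-in call returned no verdict.

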